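Seat a window blank in its coating fixture and close the strap

ROBOT

A 6-joint arm with a two-finger parallel gripper is mounted at the origin on a cart in front of the work surface, level with it; the furniture and walls round the work are solid. World frame = base frame: x ahead of the robot, y to its left, z up, the work surface at z = 0. Lengths are in m, angles in rad, forces in N, time in s.
With the tool pointing down it reaches from about 0.25 to 0.725 m from the base axis. Payload 4 kg.
Tool frame: the origin (TCP) lies where the fingers leave the gripper's body, on its centre line; the fingertips stand 73 mm ahead of it and the grasp point (between the pads) lies 54 mm ahead of it (bot.tips_ahead is the z of the fingertips in the tool frame, in m); z points along the fingers, y is the direction in which the jaws open and shut (so a half turn about z gives the same grasp; the last joint's range is limited). The gripper opens to 85 mm and grips with 20 to 120 N. Pads are 22 mm wide; open, the fingers measure 114 mm over their backs; the gripper's body (76 mm by 85 mm) begins 54 mm behind the grasp point. The pads swing forward as they close: fully open they stand 13 mm farther back than shut.
Start: joints at [-1.349, 0.241, 0.005, 1.335, 0, 1.571], TCP at [0.11, -0.488, 0.304] pointing down, gripper open.
Joint ranges: [-2.72, 2.72], [-1.05, 1.87], [-1.09, 1.28], [-1.99, 2.15], [-1.42, 1.44], [-3.14, 3.14]. Speed limits (rad/s): [2.79, 2.79, 3.14, 3.14, 3.14, 3.14].

INTERFACE

Orientations are given as a unit quaternion [x, y, z, w].
In Python, from workcell import readout, camera, get_calibration, order, bot gives the robot as it stands.
- The arm moves only by the tool send_rows, never from a script. Its argument "moves" is a list of rows, each a list of 3 entries, a list of its own where there are three numbers: the shift along the tool's x, y, z in mm, then the turn, a rotation vector about the tool's x, y, z in rad, then the finger opening in mm, from 0 to 85.4. In form: [[[dx, dy, dz], [ax, ay, az], grip], ...]. A call has 1 to 12 rows; each row is the pose to reach, as a shift and turn from the pose measured when the call began, along the tool's axes at that moment; what a row does not reach only later rows make up. A row lasts 1/12 s, in which the tool goes at most 41.7 mm and 7.16 degrees, less where a joint would pass 70% of its speed; a pose out of reach is approached as far as the arm can. A call with a gripper value outside its range is refused whole. The fingers move at their own pace and stop on an object; the grip force is fixed at half the most. Time passes only in rows, so rows that repeat a pose let the fingers close. It gives the time, the measured TCP pose, the force and the opening at its end, in the units of the state.
- readout.get_obs(): the state, without advancing time (a new reading comes with each control period).
- camera(name): name is "side" or "top" or "wrist"; returns the picture (400x640x3 uint8, red, green, blue); there is no depth.
- get_calibration(name): a dict with "fx", "fy", "cx", "cy" (pixels), "k1" (the pictures are not rectified: a ray, as slopes to the right and down, at radius r is drawn at 1 + k1 r^2 times it, then the intrinsics apply), "R" (3x3) and "t" (3): a world point X has camera coordinates R X + t. Camera axes: x right, y down, z forward; pixel columns grow to the right and rows downward; lengths in m; the calibration is good to about 2 mm. A picture is of the moment at which its call begins: read the wrist's pose just before it. get_calibration takes no time and is no camera call; for the wrist camera it gives the pose at the moment of the call.
- order.job_done(): hands the job in, once; it reports no verdict.
The state is a dict: "clock": time; "joint_pos": joint angles; "joint_vel": joint speeds; "tau": joint torques, N m; "eef_pos": TCP position; "tool_rot": TCP orientation; "ft_force": force on the tool from outside, world axes, zero at the start; "ft_torque": the same for the moment, N m; "grip_width": finger opening in m.
Only numpy, scipy, OpenCV 4.12 (cv2) and the standard library are available. Lean on these libraries where they do the work, as an engineer would, in place of code of your own. Each camera call takes 0.05 s, during which the arm holds its last target. There are 200 camera calls.

TASK

The dark silicon window lies loose on the deck of the coating fixture, half over the rim of its recess. Nudge it with the fingertips across the rim until it drops flat and flush into the recess, and then push the steel strap by its thumb peg across the back of the window until its hook is fully home round the headed post. Only push, gently: do not grasp, lift or press hard on the window, and leave the things standing round the fixture where they are.

Things in the scene. Friction and masses are not known exactly. Their poses are not given: they have to be found in the camera images.
- window_center (a point): centre (half-way up) of the loose dark grey silicon window, a polished disc, 60 mm diameter, 8 mm thick, about 53 g. Starts flat on the deck (centre 4 mm above it), its centre 36 to 54 mm from the recess axis on the fixture's -x side. Within about 9 mm of the axis it tips in, leading edge first; pushed on it drops home, unless a finger still holds its edge up. z is the disc's axis
- fixture: aluminium coating fixture, fixed to the bench; origin on the axis of its round recess, at bench height. Flat deck 16 mm above the bench, 128 mm wide (y), reaching from 106 mm on the -x side of that axis (the broad apron) to 70 mm on the +x side. x points from the apron to the parked strap's free end, y to the strap's pivot, z up
- recess (a point): centre of the mouth of the round recess, level with the deck, axes as the fixture's. The recess is 62.4 mm across and 8 mm deep (a ledge round a 36 mm through hole), so that the window is flush with the deck when home, its centre then 4 mm below this point
- strap_pivot (a point): axis of the strap's pivot screw at deck height, 46 mm from the recess axis on the fixture's +y side; the screw's head stands 8 mm above the deck (13 mm diameter)
- post (a point): axis of the headed post at deck height, 46 mm from the recess axis on the fixture's -y side; its head is 13 mm across and stands 8 mm above the deck
- strap_peg (a point): middle (half-way up) of the strap's upright thumb peg: 10 mm diameter, 60 mm from the pivot axis, reaching from 4 to 19 mm above the deck. The strap is a flat steel bar 14 mm wide, 102 mm from pivot to hooked tip, 1.6 to 4 mm above the deck: it passes over a window that is home, not over one still on the deck; it only turns level, about the pivot
- strap (a joint): angle of the strap, rad: 0 parked (it points along the fixture's +x from the pivot, beside the recess), 1.571 shut against its stop (along the fixture's -y, across the middle of the recess, hook round the post). Grows clockwise seen from above, starts between 0 and 0.3, takes about 1 N at the peg, stays where it is left
- vial_1: loose capped glass vial, 24 mm diameter, 58 mm high, standing beside the fixture; bystander; origin at its underside
- vial_2: second loose capped vial, the same size, bystander; origin at its underside
- loupe: loose black stand loupe, 38 mm diameter, 36 mm high, bystander; origin at its underside
- tweezers: loose steel tweezers lying beside the fixture, 126 mm long along their y, 14 mm wide, 8 mm high, bystander; origin at the middle of their underside
- timer: loose white countdown timer, 42x68x55 mm, behind the fixture, bystander; origin at its underside
- tape_roll: loose roll of tape lying flat, 100 mm diameter, 25 mm high, bystander; origin at its underside
Mind the look-alikes: they are no part of the job. Of the things that look like the part that bears window_center, the largest one is meant.

How it is judged:
On the way, in this order (a step that is already met when the one before it is completed fails the run):
1. the window has dropped home, flat in the recess, with the strap still aside (horizontal distance between window_center and recess below 0.003 m and z of window_center in the frame of recess below -0.0028 m and angle between window_center's own z axis and vertical below 0.05 rad and value of joint strap below 0.6 rad), for 0.2 s.
2. the strap has been swung across the window and its hook is home round the post (value of joint strap above 1.52 rad), for 0.2 s.
At the end, for the whole second after the job is handed in: The window lies in the recess: its centre within 3 mm of the recess axis and at least 2.8 mm below the deck (4 mm is flush), tilted less than 0.05 rad, at rest; the strap is within 0.05 rad of its stop at 1.571, so that its hook is round the post (horizontal distance between window_center and recess below 0.003 m and z of window_center in the frame of recess below -0.0028 m and angle between window_center's own z axis and vertical below 0.05 rad and linear speed of window below 0.01 m/s and value of joint strap above 1.52 rad); the robot touches nothing.
It fails at once if the window is lifted (centre more than 12 mm above the deck) (z of window_center in the frame of recess above 0.012 m).
It fails at once if the window is tipped up on edge (angle between window_center's own z axis and vertical above 0.6 rad).
It fails at once if the window is squeezed or pressed with more than 25 N (contact force between the fingers and window above 25 N).
It fails at once if a bystander is displaced by more than 15 mm (distance of any of vial_1, vial_2, loupe, tweezers, timer, tape_roll from where it was at the start of the episode above 0.015 m).
It also fails if it takes over 51 s, if anything falls off the work surface, if the arm or the gripper's body presses on something with over 40 N, if the wrist force passes 120 N, or if a joint passes its speed limit or range.

## Working session

There is one attempt and no reset: what is moved stays moved. The work goes in short steps, Python scripts to look and compute and a tool call to move; the robot and the scene stay as the last step left them, time stands still between calls to the robot, and variables do not carry over. Pictures are saved under pics/ and viewed, about 8 in all and at most 12, crops included, and the job is handed in when it is done.

Besides the shell and the picture viewer there is one more tool, called after "Request:" as a command line: name --argument value ..., lists and objects as JSON in quotes. send_rows: Moves the arm, as the interface text tells. Its arguments: {"type":"object","properties":{"moves":{"type":"array","items":{"type":"array"}}},"required":["moves"]}

```bash
mkdir -p pics; ls; python3 - <<'E'
from workcell import readout,camera,get_calibration,bot
import cv2
for n in("top","side"):
    cv2.imwrite(f"pics/{n}0.png",camera(n)[:,:,::-1]); print(n,get_calibration(n))
print(readout.get_obs(), bot.tips_ahead)
E
```

```text
pics
top {'fx': 373.01009535410554, 'fy': 373.01009535410554, 'cx': 316.60660513381833, 'cy': 194.89984925991402, 'k1': -0.07976409075284639, 'R': array([[-0.01894733, -0.99977542,  0.00949225],
       [-0.99344051,  0.01775475, -0.11296334],
       [ 0.11276944, -0.01157034, -0.99355381]]), 't': array([-0.01811844,  0.5556513 ,  0.92878236])}
side {'fx': 394.8332373141673, 'fy': 394.8332373141673, 'cx': 326.6502593334629, 'cy': 199.00664102039352, 'k1': -0.034465898422078714, 'R': array([[-0.84054251, -0.54138506, -0.01976129],
       [-0.19034879,  0.32928938, -0.92484368],
       [ 0.50720374, -0.77360889, -0.37983372]]), 't': array([0.46599745, 0.15880625, 0.75383621])}
{'clock': 0.1, 'joint_pos': array([-1.34900372e+00,  2.41327542e-01,  3.86295542e-03,  1.33518275e+00,
        1.53516116e-05,  1.57077161e+00]), 'joint_vel': array([ 0.0002796 , -0.00076772,  0.00523536, -0.0013932 ,  0.00043518,
       -0.00084813]), 'tau': array([-2.70552036e-04, -3.73137939e+01,  2.53009844e+01,  1.08645068e-02,
        1.43277919e-05,  1.24854878e-06]), 'eef_pos': array([ 0.1098999 , -0.4873396 ,  0.30310841]), 'tool_rot': array([ 9.93855511e-01,  1.10681374e-01, -9.47850443e-05, -9.20672631e-04]), 'ft_force': array([ 0.21102972,  0.06588798, -0.67968054]), 'ft_torque': array([ 0.02026844, -0.03084827, -0.04065846]), 'grip_width': 0.085700174074339} 0.0726
```

View pics/top0.png

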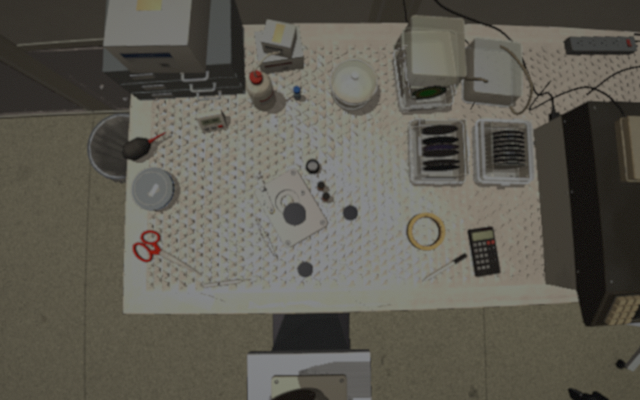

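View pics/side0.png

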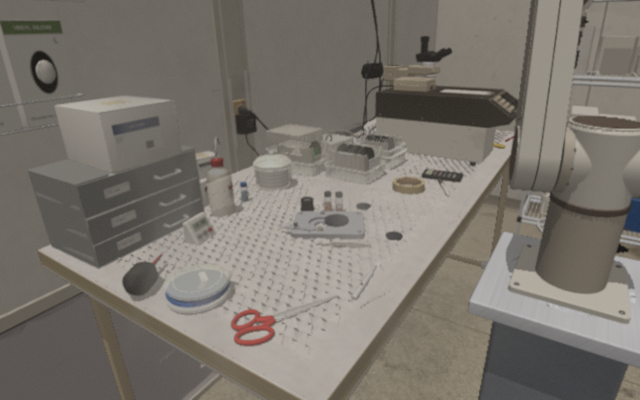

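The top view shows the fixture near (295,207), with the window at about (294,214) and decoy discs at (350,212) and (305,269). Next I'll enlarge both views.

```bash
cat > h.py <<'E'
import numpy as np,cv2
from workcell import readout,camera,get_calibration,bot
from scipy.spatial.transform import Rotation as Rn
def ray(c,uv):
    K=np.array([[c['fx'],0,c['cx']],[0,c['fy'],c['cy']],[0,0,1]])
    p=cv2.undistortPoints(np.array([[uv]],float),K,np.array([c['k1'],0,0,0.]))[0,0]
    return -c['R'].T@c['t'], c['R'].T@np.array([p[0],p[1],1])
def hit(c,uv,z):
    o,d=ray(c,uv); return o+d*(z-o[2])/d[2]
def proj(c,X):
    K=np.array([[c['fx'],0,c['cx']],[0,c['fy'],c['cy']],[0,0,1]])
    return cv2.projectPoints(np.array(X,float).reshape(-1,1,3),cv2.Rodrigues(c['R'])[0],c['t'],K,np.array([c['k1'],0,0,0.]))[0][:,0]
E
python3 - <<'E'
from h import *
im=cv2.imread('pics/top0.png')[150:270,240:370]
a=cv2.resize(im,None,fx=5,fy=5,interpolation=cv2.INTER_CUBIC)
cv2.imwrite('pics/top0c.png',cv2.convertScaleAbs(a,alpha=1.7))
c=get_calibration('top')
for uv in [(294,214),(295,207),(350,212)]: print(uv,hit(c,uv,.016))
print({k:v for k,v in get_calibration('wrist').items()})
o=readout.get_obs();w=get_calibration('wrist');r=Rn.from_quat(o['tool_rot'])
print(r.as_matrix(), r.inv().apply(-w['R'].T@w['t']-o['eef_pos']), w['R']@r.as_matrix())
E
```

```text
(294, 214) [0.50804587 0.03122046 0.016     ]
(295, 207) [0.52626101 0.02838587 0.016     ]
(350, 212) [ 0.51056943 -0.11473523  0.016     ]
{'fx': 300.5068361613412, 'fy': 300.5068361613412, 'cx': 318.2109611909595, 'cy': 199.31163148840832, 'k1': -0.035542155835590346, 'R': array([[ 0.21929739, -0.97565498, -0.00245407],
       [-0.9367563 , -0.21125601,  0.27903143],
       [-0.27275684, -0.058892  , -0.96027883]]), 't': array([-0.49903042, -0.03604562,  0.37988111])}
[[ 9.75499249e-01  2.20002412e-01 -3.92207900e-04]
 [ 2.20002761e-01 -9.75497572e-01  1.80904926e-03]
 [ 1.53973456e-05 -1.85101301e-03 -9.99998287e-01]] [ 0.07103386  0.00029204 -0.07051615] [[-7.22385421e-04  9.99999557e-01  6.03043398e-04]
 [-9.60277672e-01 -5.25414141e-04 -2.79045724e-01]
 [-2.79045284e-01 -7.80667674e-04  9.60277627e-01]]
```

View pics/top0c.png

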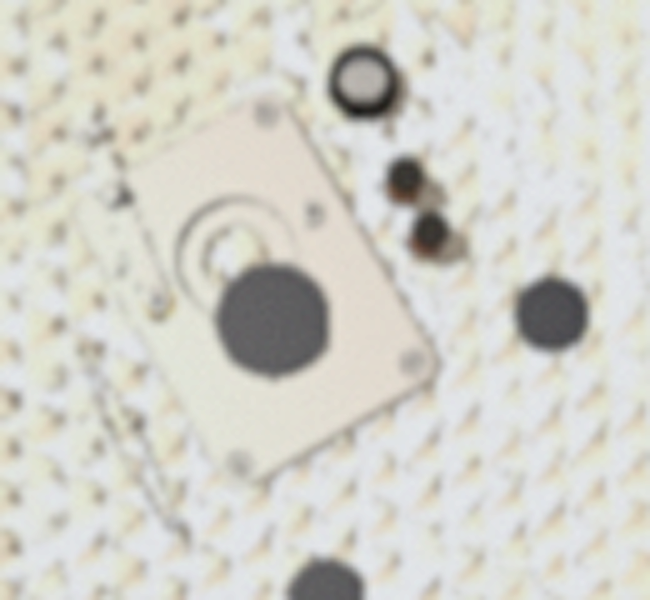

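Enlarged top crop: recess axis at about (287.4,200), window at (294.6,214), pivot at (272,210.6), post at (302.8,192.6), peg near (264,189). Next I work out the move that brings the wrist camera over the fixture.

```bash
cat >> h.py <<'E'
def rel(target,yaw):
    """shift (mm, tool axes) and z turn for a TCP target, tool down with tool x at yaw"""
    o=readout.get_obs(); r=Rn.from_quat(o['tool_rot'])
    Rt=np.array([[np.cos(yaw),np.sin(yaw),0],[np.sin(yaw),-np.cos(yaw),0],[0,0,-1]])
    return np.round(r.inv().apply(np.array(target)-o['eef_pos'])*1e3,1), np.round((r.inv()*Rn.from_matrix(Rt)).as_rotvec(),3)
E
python3 - <<'E'
from h import *
c=get_calibration('top')
P={k:hit(c,uv,z) for k,uv,z in [('rec',(287.4,200),.016),('win',(294.6,214),.024),('piv',(272,210.6),.024),('post',(302.8,192.6),.024),('peg',(264,189),.03)]}
for k,v in P.items(): print(k,v.round(4))
d=P['piv']-P['post']; yaw=np.arctan2(-d[0],d[1]); print(np.linalg.norm(d),yaw,(P['piv']+P['post'])/2)
O=(P['piv']+P['post'])/2; fx=np.array([np.cos(yaw),np.sin(yaw),0])
t=O-.06*fx; t[2]=.2; print(t,rel(t,yaw))
E
```

```text
rec [0.5449 0.048  0.016 ]
win [0.5075 0.0293 0.024 ]
piv [0.5173 0.0875 0.024 ]
post [0.5627 0.0073 0.024 ]
peg [0.5732 0.1073 0.03  ]
0.09220453242928993 0.5148017768016571 [0.54003284 0.04742085 0.024     ]
[0.48780942 0.01787911 0.2       ] (array([ 479.8, -409.5,  103.9]), array([-0.002, -0.   , -0.293]))
```

Request:
send_rows --moves '[[[480,-410,104],[0,0,-0.293],40],[[480,-410,104],[0,0,-0.293],40],[[480,-410,104],[0,0,-0.293],40],[[480,-410,104],[0,0,-0.293],40],[[480,-410,104],[0,0,-0.293],40],[[480,-410,104],[0,0,-0.293],40],[[480,-410,104],[0,0,-0.293],40],[[480,-410,104],[0,0,-0.293],40],[[480,-410,104],[0,0,-0.293],40],[[480,-410,104],[0,0,-0.293],40],[[480,-410,104],[0,0,-0.293],40],[[480,-410,104],[0,0,-0.293],40]]'

```text
clock: 1.1
eef_pos: [0.4057, -0.0904, 0.2222]
tool_rot: [0.967, 0.255, -0.0, -0.001]
ft_force: [0.2, -0.6, 0.1]
grip_width: 0.0403
```

```bash
python3 - <<'E'
from h import *
print(readout.get_obs()['eef_pos'],rel([.4878,.0179,.2],.515))
E
```

```text
[ 0.40568714 -0.09041319  0.22222006] (array([124.8, -53.8,  22.4]), array([-0.002, -0.   ,  0.   ]))
```

Request:
send_rows --moves '[[[125,-54,22],[0,0,0],40],[[125,-54,22],[0,0,0],40],[[125,-54,22],[0,0,0],40],[[125,-54,22],[0,0,0],40],[[125,-54,22],[0,0,0],40],[[125,-54,22],[0,0,0],40],[[125,-54,22],[0,0,0],40]]'

```text
clock: 1.68
eef_pos: [0.4869, 0.0175, 0.2]
tool_rot: [0.967, 0.254, -0.001, -0.001]
ft_force: [-0.1, -0.4, -0.1]
grip_width: 0.0398
```

```bash
python3 - <<'E'
from h import *
import pickle
o=readout.get_obs();c=get_calibration('wrist');im=camera('wrist')[:,:,::-1]
pickle.dump((o,c),open('w1.pkl','wb')); cv2.imwrite('pics/w1.png',im)
print(o['eef_pos'],o['joint_vel'],bot.tips_ahead,o['grip_width'])
cv2.imwrite('pics/w1c.png',cv2.convertScaleAbs(cv2.resize(im,(800,500),interpolation=cv2.INTER_CUBIC),alpha=1.4))
E
```

```text
[0.48691636 0.01749621 0.20004831] [-0.02050584 -0.01298191 -0.00560501 -0.00206902  0.00245927  0.00310122] 0.0726 0.03980597277628632
```

View pics/w1c.png

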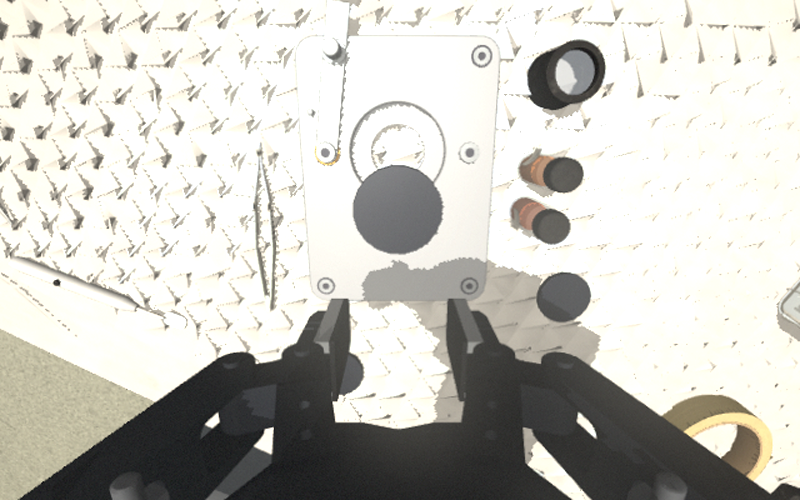

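The wrist view (x1.25) shows the window at (398,210), recess at (397,149), pivot at (326,153), post at (470,152) and peg top at (334,49). The strap sits near 0 rad. I'll enlarge it to refine these.

```bash
python3 - <<'E'
from h import *
im=cv2.imread('pics/w1.png')
cv2.imwrite('pics/w1d.png',cv2.resize(im[20:205,235:405],None,fx=3.2,fy=3.2,interpolation=cv2.INTER_CUBIC))
g=cv2.cvtColor(im,cv2.COLOR_BGR2GRAY)
m=(g<75).astype(np.uint8); m[:110]=0;m[208:]=0;m[:,:270]=0;m[:,370:]=0
cs=max(cv2.findContours(m,0,1)[0],key=cv2.contourArea);print(cv2.fitEllipse(cs))
E
```

```text
Traceback (most recent call last):
cv2.error: OpenCV(4.12.0) /io/opencv/modules/imgproc/src/shapedescr.cpp:361: error: (-201:Incorrect size of input array) There should be at least 5 points to fit the ellipse in function 'fitEllipseNoDirect'
```

View pics/w1d.png

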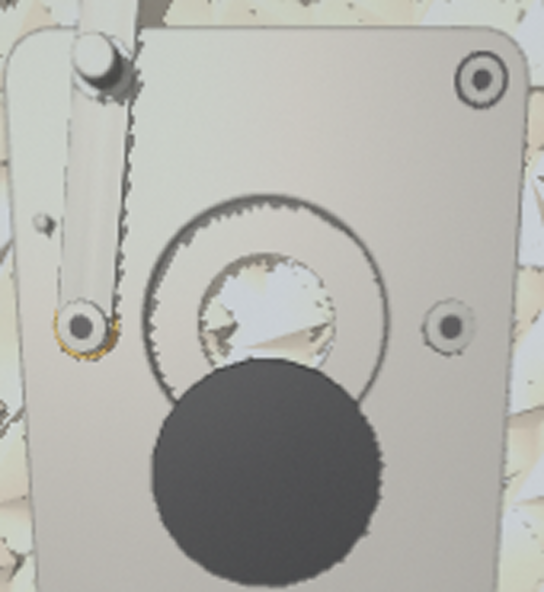

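Crop pixels (x3.2, offset (235,20)): pivot (81,327), post (451,327), window centre (266.5,472), recess mouth spanning x 145–388 with its top at 195, peg top (98,56).

```bash
python3 - <<'E'
from h import *
import pickle
o,c=pickle.load(open('w1.pkl','rb'))
px=lambda u,v:((u+.5)/3.2-.5+235,(v+.5)/3.2-.5+20)
piv=hit(c,px(81,327),.024);post=hit(c,px(451,327),.024)
win=hit(c,px(266.5,472),.024);pegt=hit(c,px(98,56),.035)
d=piv-post;yaw=np.arctan2(-d[0],d[1]);O=(piv+post)/2
print('len',np.linalg.norm(d),'yaw',yaw,'O',O)
F=np.array([[np.cos(yaw),np.sin(yaw)],[-np.sin(yaw),np.cos(yaw)]])
f=lambda X:(F@(X-O)[:2]*1e3).round(1)
print('win',f(win),'peg',f(pegt),'rec L/R/top',f(hit(c,px(145,322),.016)),f(hit(c,px(388,322),.016)),f(hit(c,px(266,195),.016)))
print('win edges',[f(hit(c,px(*p),.024)) for p in[(152,472),(381,472),(266,358),(266,586)]])
p=f(pegt);print('strap',np.arctan2(46-p[1],p[0]), np.hypot(46-p[1],p[0]))
pickle.dump((O,yaw),open('fix.pkl','wb'))
print('tcp in fix',f(o['eef_pos']),'tool yaw',np.arctan2(*Rn.from_quat(o['tool_rot']).as_matrix()[[1,0],0]))
E
```

```text
len 0.09219942615805041 yaw 0.513799212180556 O [0.54187784 0.04919139 0.024     ]
win [-36.6  -0.1] peg [59.2 37.3] rec L/R/top [ 1.  31.1] [  1.  -31.3] [31.6 -0. ]
win edges [array([-36.6,  29.5]), array([-36.6, -29.8]), array([-7.6, -0. ]), array([-67.5,   0. ])]
strap 0.14591499563892738 59.835858813925284
tcp in fix [-63.4  -0.6] tool yaw 0.5144504403319468
```

Request:
send_rows --moves '[[[-10,-0.5,30],[0,0,0],40],[[-20,-0.5,60],[0,0,0],40],[[-21,-0.5,85],[0,0,0],40],[[-21,-0.5,97],[0,0,0],40],[[-21,-0.5,102],[0,0,0],40],[[-21,-0.5,105],[0,0,0],40],[[-21,-0.5,107],[0,0,0],40],[[-21,-0.5,108],[0,0,0],40],[[-21,-0.5,109],[0,0,0],40],[[-21,-0.5,109],[0,0,0],40]]'

```text
clock: 2.57
eef_pos: [0.4688, 0.0074, 0.092]
tool_rot: [0.967, 0.254, 0.0, -0.001]
ft_force: [-0.3, 0.5, -0.5]
grip_width: 0.0399
```

```bash
cat >> h.py <<'E'
import pickle
def fixpose():
    O,yaw=pickle.load(open('fix.pkl','rb'))
    F=np.array([[np.cos(yaw),np.sin(yaw)],[-np.sin(yaw),np.cos(yaw)]])
    o=readout.get_obs(); R=Rn.from_quat(o['tool_rot']).as_matrix()
    print('fix xy mm',(F@(o['eef_pos']-O)[:2]*1e3).round(1),'z',o['eef_pos'][2]*1e3,'dyaw',np.arctan2(R[1,0],R[0,0])-yaw,'tilt',R[:2,2].round(4),'f(fix)',(F@o['ft_force'][:2]).round(1),o['ft_force'][2].round(1),'t',o['clock'])
E
python3 - <<'E'
from h import *
fixpose()
im=camera('wrist')[:,:,::-1]; cv2.imwrite('pics/w2.png',im[:300,120:520])
E
```

```text
fix xy mm [-84.2  -0.5] z 92.03591534433987 dyaw -0.00025276567340537515 tilt [-0.      0.0013] f(fix) [0.  0.6] -0.5 t 2.5667
```

View pics/w2.png

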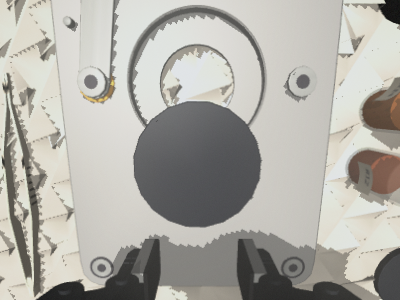

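View: the two pads sit symmetrically behind the disc, clear of it. I'll push slowly.

Request:
send_rows --moves '[[[5,-0.5,1],[0,0,0],40],[[10,-0.5,1],[0,0,0],40],[[13,-0.5,1],[0,0,0],40],[[16,-0.5,1],[0,0,0],40],[[19,-0.5,1],[0,0,0],40],[[22,-0.5,1],[0,0,0],40],[[25,-0.5,1],[0,0,0],40],[[28,-0.5,1],[0,0,0],40],[[31,-0.5,1],[0,0,0],40],[[34,-0.5,1],[0,0,0],40],[[37,-0.5,1],[0,0,0],40],[[37,-0.5,1],[0,0,0],40]]'

```text
clock: 3.62
eef_pos: [0.5014, 0.0264, 0.0911]
tool_rot: [0.967, 0.254, 0.0, -0.001]
ft_force: [-0.5, 0.0, -0.1]
grip_width: 0.0399
```

```bash
python3 - <<'E'
from h import *
fixpose()
im=camera('wrist')[:,:,::-1]; cv2.imwrite('pics/w3.png',im[:300,120:520])
E
```

```text
fix xy mm [-46.4  -0. ] z 91.0775051025702 dyaw 0.00012165284151310907 tilt [0.0006 0.0015] f(fix) [-0.4  0.2] -0.1 t 3.6167
```

View pics/w3.png

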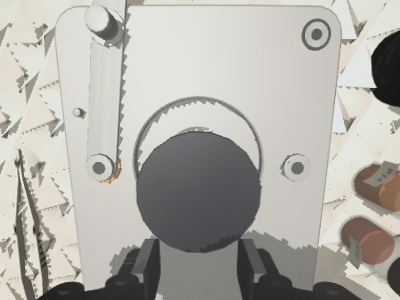

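The disc is centred laterally on the recess (199 against 198 px) and about 13 mm short. I push on, hold a moment, then back off.

Request:
send_rows --moves '[[[2,0,0],[0,0,0],40],[[4,0,0],[0,0,0],40],[[6,0,0],[0,0,0],40],[[8,0,0],[0,0,0],40],[[9.5,0,0],[0,0,0],40],[[11,0,0],[0,0,0],40],[[12,0,0],[0,0,0],40],[[13,0,0],[0,0,0],40],[[13,0,0],[0,0,0],40]]'

```text
clock: 4.42
eef_pos: [0.5127, 0.0327, 0.091]
tool_rot: [0.967, 0.254, 0.0, -0.001]
ft_force: [-0.6, -0.0, 0.1]
grip_width: 0.04
```

```bash
python3 - <<'E'
from h import *
fixpose()
E
```

```text
fix xy mm [-33.5   0. ] z 91.03282241346736 dyaw 0.0001748662362436315 tilt [0.0004 0.0015] f(fix) [-0.6  0.3] 0.1 t 4.4167
```

Request:
send_rows --moves '[[[-3,0,0],[0,0,0],40],[[-8,0,0],[0,0,0],40],[[-14,0,0],[0,0,0],40],[[-20,0,0],[0,0,0],40],[[-20,0,0],[0,0,0],40]]'

```text
clock: 4.83
eef_pos: [0.4934, 0.0222, 0.0908]
tool_rot: [0.967, 0.254, -0.001, -0.001]
ft_force: [0.3, -0.4, 0.5]
grip_width: 0.0399
```

```bash
python3 - <<'E'
from h import *
fixpose()
im=camera('wrist')[:,:,::-1]; cv2.imwrite('pics/w4.png',cv2.resize(im[60:310,200:450],None,fx=2.2,fy=2.2,interpolation=cv2.INTER_CUBIC))
E
```

```text
fix xy mm [-55.5   0.3] z 90.7579271677257 dyaw -0.000578009758657072 tilt [-0.0019  0.0011] f(fix) [ 0.1 -0.5] 0.5 t 4.8333
```

View pics/w4.png

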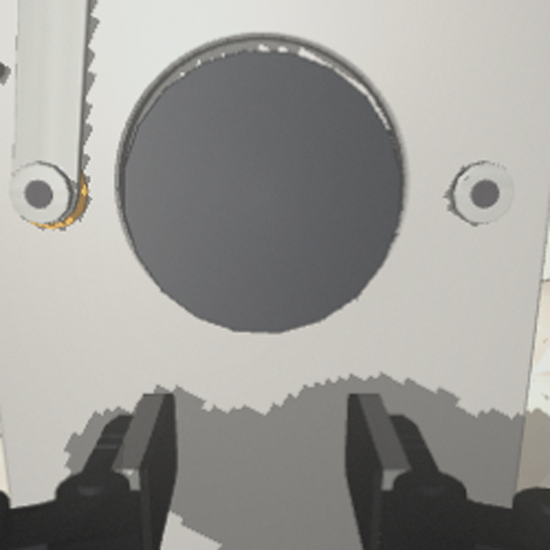

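The disc is tilted: its leading edge is in the recess and its trailing edge (262,332) still rests on the rim. It needs a few more millimetres.

Request:
send_rows --moves '[[[8,0,0],[0,0,0],40],[[16,0,0],[0,0,0],40],[[20,0,0],[0,0,0],40],[[22,0,0],[0,0,0],40],[[23,0,0],[0,0,0],40],[[24,0,0],[0,0,0],40],[[25,0,0],[0,0,0],40],[[25,0,0],[0,0,0],40]]'

```text
clock: 5.55
eef_pos: [0.516, 0.0348, 0.0909]
tool_rot: [0.967, 0.254, -0.0, -0.001]
ft_force: [-0.1, -0.3, -0.1]
grip_width: 0.0402
```

```bash
python3 - <<'E'
from h import *
fixpose()
E
```

```text
fix xy mm [-29.6   0.2] z 90.8653442033526 dyaw -0.00044195271293645533 tilt [-0.0008  0.0014] f(fix) [-0.3 -0.2] -0.1 t 5.55
```

Request:
send_rows --moves '[[[-3,0,0],[0,0,0],40],[[-10,0,0],[0,0,0],40],[[-18,0,0],[0,0,0],40],[[-26,0,0],[0,0,0],40],[[-26,0,0],[0,0,0],40]]'

```text
clock: 5.97
eef_pos: [0.4908, 0.0211, 0.0906]
tool_rot: [0.967, 0.253, -0.002, -0.001]
ft_force: [-0.6, -0.1, 0.2]
grip_width: 0.0395
```

```bash
python3 - <<'E'
from h import *
fixpose()
im=camera('wrist')[:,:,::-1]; cv2.imwrite('pics/w5.png',cv2.resize(im[60:310,200:450],None,fx=2.2,fy=2.2,interpolation=cv2.INTER_CUBIC))
E
```

```text
fix xy mm [-58.2   0.6] z 90.56398130940823 dyaw -0.0014860241737129076 tilt [-0.0037  0.001 ] f(fix) [-0.6  0.2] 0.2 t 5.9667
```

View pics/w5.png

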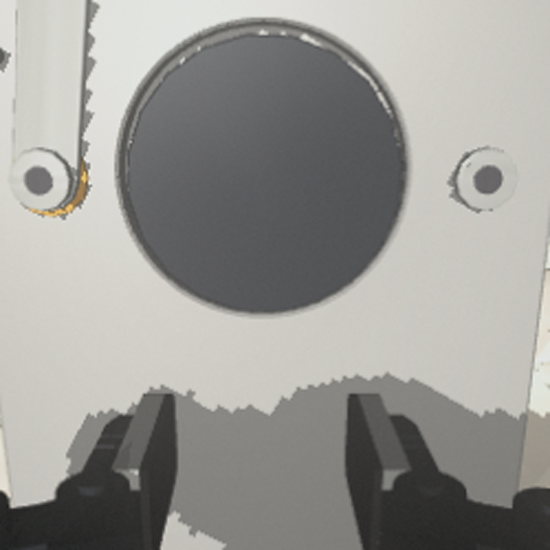

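The disc now appears wholly inside the rim (disc y 36–313, rim 18–318). I'll fit its pose numerically to check it is flat.

```bash
cat > fit.py <<'E'
from h import *
from scipy.optimize import least_squares
def fitdisc(roi,r=30.0,save=None):
    O,yaw=pickle.load(open('fix.pkl','rb'))
    c=get_calibration('wrist'); im=camera('wrist')
    g=im.max(2); x0,y0,x1,y1=roi
    m=np.zeros(g.shape,np.uint8); m[y0:y1,x0:x1]=(g[y0:y1,x0:x1]<105)
    m=cv2.morphologyEx(m,cv2.MORPH_OPEN,np.ones((7,7)))
    k=max(cv2.findContours(m,0,1)[0],key=cv2.contourArea); k=cv2.convexHull(k)
    print('ellipse',np.round(cv2.fitEllipse(k)[0]+cv2.fitEllipse(k)[1],1))
    n=k[:,0].astype(float); Rz=Rn.from_euler('z',yaw).as_matrix()
    def res(p,full=False):
        R=Rz@Rn.from_rotvec([p[3],p[4],0]).as_matrix(); ctr=np.array([O[0],O[1],.016])+Rz@p[:3]*1e-3
        out=[]
        for q in n:
            o,d=ray(c,q); s=((ctr-o)@R[:,2])/(d@R[:,2]); out.append((np.linalg.norm(o+s*d-ctr)*1e3-r))
        return np.array(out)
    for tz in (0,None):
        f=(lambda p:res([p[0],p[1],0,0,0])) if tz==0 else res
        s=least_squares(f,[0,0,0,0,0] if tz is None else [0,0],loss='soft_l1'); print('flush' if tz==0 else 'free',s.x.round(3),'rms',np.sqrt(np.mean(s.fun**2)).round(3))
    cv2.imwrite('pics/f.png',m*255)
E
python3 - <<'E'
from fit import *
fitdisc((245,65,390,210))
E
```

```text
ellipse [320.  143.3 119.5 126.9]
flush [-1.186  0.044] rms 0.714
free [-3.094 -0.837  1.594  0.082 -0.229] rms 0.473
```

```bash
python3 - <<'E'
from h import *
im=camera('wrist').max(2).astype(int); fixpose()
print('col320',list(im[62:85,320]),list(im[190:210,320])); print('row143',list(im[143,248:265]),list(im[143,375:392]))
E
sed -i 's/roi,r=30.0,save=None/roi,r=30.0,th=105/; s/<105/<th/' fit.py
python3 -c "
from fit import *
for t in (80,90): fitdisc((245,65,390,210),th=t)"
```

```text
fix xy mm [-55.7   0. ] z 91.0959425006714 dyaw -0.0008850514396155917 tilt [-0.0001  0.0015] f(fix) [-0.6 -0.8] -0.5 t 6.1167
col320 [np.int64(225), np.int64(226), np.int64(225), np.int64(225), np.int64(226), np.int64(225), np.int64(226), np.int64(226), np.int64(225), np.int64(225), np.int64(217), np.int64(177), np.int64(141), np.int64(112), np.int64(104), np.int64(128), np.int64(142), np.int64(142), np.int64(140), np.int64(121), np.int64(108), np.int64(115), np.int64(114)] [np.int64(89), np.int64(88), np.int64(88), np.int64(89), np.int64(90), np.int64(88), np.int64(87), np.int64(88), np.int64(89), np.int64(88), np.int64(88), np.int64(88), np.int64(89), np.int64(88), np.int64(86), np.int64(90), np.int64(129), np.int64(171), np.int64(184), np.int64(206)]
row143 [np.int64(221), np.int64(221), np.int64(219), np.int64(186), np.int64(147), np.int64(101), np.int64(88), np.int64(89), np.int64(99), np.int64(98), np.int64(97), np.int64(106), np.int64(105), np.int64(106), np.int64(104), np.int64(105), np.int64(105)] [np.int64(87), np.int64(88), np.int64(88), np.int64(87), np.int64(86), np.int64(86), np.int64(91), np.int64(104), np.int64(143), np.int64(167), np.int64(188), np.int64(205), np.int64(204), np.int64(206), np.int64(205), np.int64(204), np.int64(204)]Traceback (most recent call last):
  File "<string>", line 3, in <module>
    for t in (80,90): fitdisc((245,65,390,210),th=t)
                      ~~~~~~~^^^^^^^^^^^^^^^^^^^^^^^
  File "fit.py", line 9, in fitdisc
    k=max(cv2.findContours(m,0,1)[0],key=cv2.contourArea); k=cv2.convexHull(k)
ValueError: max() iterable argument is empty
```

```bash
python3 - <<'E'
from h import *
O,yaw=pickle.load(open('fix.pkl','rb')); c=get_calibration('wrist')
Rz=Rn.from_euler('z',yaw).as_matrix(); fixpose()
def P(x,y,z): return proj(c,[np.array([O[0],O[1],.016])+Rz@np.array([x,y,z])*1e-3])[0].round(1)
print('rim front/rear/L/R',P(31.2,0,0),P(-31.2,0,0),P(0,31.2,0),P(0,-31.2,0))
for xc in(0,):
  for tilt in (0,.05,.1,.15):
    z0=-8+60*np.sin(tilt)   # leading bottom edge on the ledge
    ct,st=np.cos(tilt),np.sin(tilt)
    # top-face front & rear
    zf=-8+8*ct; zr=zf+60*st
    print(tilt,'gap front px, rear px:', 'front',P(30*ct+8*st,0,zf),'rear',P(-30*ct+8*st,0,zr),'L',P(8*st,30,(zf+zr)/2))
print('deep', P(30,0,-2),P(-30,0,-2))
E
```

```text
fix xy mm [-55.4  -0. ] z 91.11542094142334 dyaw -0.0006173050455506868 tilt [0.0001 0.0015] f(fix) [-0.6 -0.2] -0.4 t 6.1667
rim front/rear/L/R [317.8  76.8] [318.  207.8] [253.1 146.1] [382.7 146. ]
0 gap front px, rear px: front [317.8  79.6] rear [318.  205.6] L [255.6 146.1]
0.05 gap front px, rear px: front [317.8  78.8] rear [318.  206.5] L [254.9 145.6]
0.1 gap front px, rear px: front [317.8  78.1] rear [318.  207.4] L [254.2 145.1]
0.15 gap front px, rear px: front [317.8  77.6] rear [317.9 208.1] L [253.6 144.6]
deep [317.8  80.1] [318.  204.4]
```

The measured disc edges (front 81.5, rear 206) match a flat, flush disc (79.6, 205.6) and not a tilted one, so the window is home. Next I raise the tool, shut the fingers, turn and go round behind the peg.

Request:
send_rows --moves '[[[0,0,-40],[0,0,-0.119],20],[[10,-6,-60],[0,0,-0.238],0],[[30,-16,-60],[0,0,-0.357],0],[[50,-26,-60],[0,0,-0.476],0],[[70,-37,-60],[0,0,-0.594],0],[[90,-48,-60],[0,0,-0.713],0],[[105,-56,-60],[0,0,-0.832],0],[[119,-63,-60],[0,0,-0.951],0],[[119,-63,-60],[0,0,-1.07],0],[[119,-63,-60],[0,0,-1.188],0],[[119,-63,-60],[0,0,-1.307],0],[[119,-63,-60],[0,0,-1.425],0]]'

```text
clock: 7.17
eef_pos: [0.5667, 0.1357, 0.1511]
tool_rot: [0.563, 0.826, 0.001, -0.0]
ft_force: [0.9, 0.1, 0.6]
grip_width: 0.0001
```

```bash
python3 - <<'E'
from h import *
fixpose()
O,yaw=pickle.load(open('fix.pkl','rb'))
t=.146; Rz=Rn.from_euler('z',yaw).as_matrix()
T=np.array([O[0],O[1],0])+Rz@np.array([63.2,63.0,100])*1e-3
print(rel(T,yaw+np.pi/2-t),readout.get_obs()['grip_width'],readout.get_obs()['joint_pos'])
c=get_calibration('wrist');im=camera('wrist')[:,:,::-1]; pickle.dump(c,open('w6.pkl','wb'));cv2.imwrite('pics/w6.png',im)
E
```

```text
fix xy mm [64.1 63.1] z 151.10301006955333 dyaw 1.4309027196166784 tilt [0.0002 0.0016] f(fix) [ 0.8 -0.4] 0.6 t 7.1667
(array([-0.3, -0.9, 51.1]), array([ 0.001, -0.001,  0.006])) 9.729676162780654e-05 [ 0.23437632  0.50677543 -0.01631218  1.0471678   0.0015038   1.43126798]
```

View pics/w6.png

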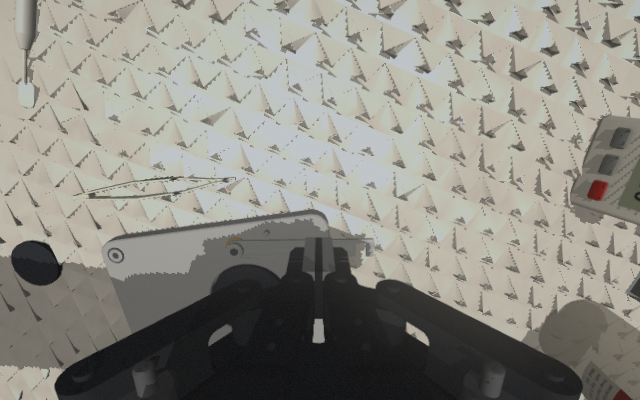

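The shut fingers stand outboard of the strap, ready to go down behind the peg, and the timer is well away to the right. I descend to tip height of about 26 mm.

Request:
send_rows --moves '[[[0,-1,15],[0,0,0.006],0],[[0,-1,30],[0,0,0.006],0],[[0,-1,42],[0,0,0.006],0],[[0,-1,48],[0,0,0.006],0],[[0,-1,51],[0,0,0.006],0],[[0,-1,51],[0,0,0.006],0]]'

```text
clock: 7.72
eef_pos: [0.5655, 0.1353, 0.0995]
tool_rot: [0.565, 0.825, 0.0, -0.001]
ft_force: [0.5, -0.5, 0.5]
grip_width: 0.0004
```

```bash
cat > arc.py <<'E'
from h import *
import sys
def arc(th0,th1,n,gap,z=.1,r=60):
    O,yaw=pickle.load(open('fix.pkl','rb')); Rz=Rn.from_euler('z',yaw).as_matrix(); fixpose()
    for t in np.linspace(th0,th1,n):
        p=np.array([r*np.cos(t)+(16+gap)*np.sin(t),46-r*np.sin(t)+(16+gap)*np.cos(t)])
        T=np.array([O[0],O[1],0])+Rz@np.r_[p*1e-3,z]
        s,a=rel(T,yaw+np.pi/2-t); print(round(t,3),s.tolist(),a.tolist())
E
python3 -c "
from arc import *
arc(.146,.146,1,1);arc(.2,.85,8,0)"
```

```text
fix xy mm [62.9 63.4] z 99.53747579366915 dyaw 1.4273805538453002 tilt [-0.0009  0.0014] f(fix) [ 0.2 -0.7] 0.5 t 7.7167
0.146 [-9.3, 0.3, -0.5] [-0.0, -0.002, 0.003]
fix xy mm [62.9 63.4] z 99.53747579366915 dyaw 1.4273805538453002 tilt [-0.0009  0.0014] f(fix) [ 0.2 -0.7] 0.5 t 7.7167
0.2 [-13.6, 1.0, -0.5] [-0.0, -0.002, 0.057]
0.293 [-19.3, 1.9, -0.5] [-0.0, -0.002, 0.149]
0.386 [-25.0, 2.3, -0.5] [-0.001, -0.002, 0.242]
0.479 [-30.8, 2.2, -0.5] [-0.001, -0.002, 0.335]
0.571 [-36.5, 1.5, -0.5] [-0.001, -0.001, 0.428]
0.664 [-42.2, 0.2, -0.5] [-0.001, -0.001, 0.521]
0.757 [-47.7, -1.5, -0.5] [-0.001, -0.001, 0.614]
0.85 [-53.0, -3.8, -0.5] [-0.001, -0.001, 0.707]
```

Request:
send_rows --moves '[[[-5,0,0],[0,0,0],0],[[-9,0,0],[0,0,0],0],[[-11,0.5,0],[0,0,0.03],0],[[-13.6,1,0],[0,0,0.057],0],[[-19.3,1.9,0],[0,0,0.149],0],[[-25,2.3,0],[0,0,0.242],0],[[-30.8,2.2,0],[0,0,0.335],0],[[-36.5,1.5,0],[0,0,0.428],0],[[-42.2,0.2,0],[0,0,0.521],0],[[-47.7,-1.5,0],[0,0,0.614],0],[[-53,-3.8,0],[0,0,0.707],0],[[-53,-3.8,0],[0,0,0.707],0]]'

```text
clock: 8.72
eef_pos: [0.5817, 0.0834, 0.1001]
tool_rot: [0.817, 0.577, 0.0, -0.0]
ft_force: [0.1, -0.1, 0.3]
grip_width: 0.0001
```

```bash
python3 -c "
from arc import *
arc(.92,1.571,9,0)
cv2.imwrite('pics/w7.png',camera('wrist')[:,:,::-1])"
```

```text
fix xy mm [51.5 10.3] z 100.13477938779765 dyaw 0.7169136145787157 tilt [0.0003 0.0012] f(fix) [ 0.  -0.2] 0.3 t 8.7167
0.92 [-3.3, 0.2, 0.1] [-0.0, -0.001, 0.066]
1.001 [-8.3, 0.9, 0.1] [-0.0, -0.001, 0.147]
1.083 [-13.3, 1.3, 0.1] [-0.0, -0.001, 0.229]
1.164 [-18.4, 1.3, 0.1] [-0.0, -0.001, 0.31]
1.246 [-23.4, 0.8, 0.1] [-0.0, -0.001, 0.392]
1.327 [-28.4, -0.1, 0.1] [-0.0, -0.001, 0.473]
1.408 [-33.3, -1.3, 0.1] [-0.0, -0.001, 0.554]
1.49 [-38.1, -3.0, 0.1] [-0.0, -0.001, 0.636]
1.571 [-42.7, -5.0, 0.1] [-0.001, -0.001, 0.717]
```

View pics/w7.png

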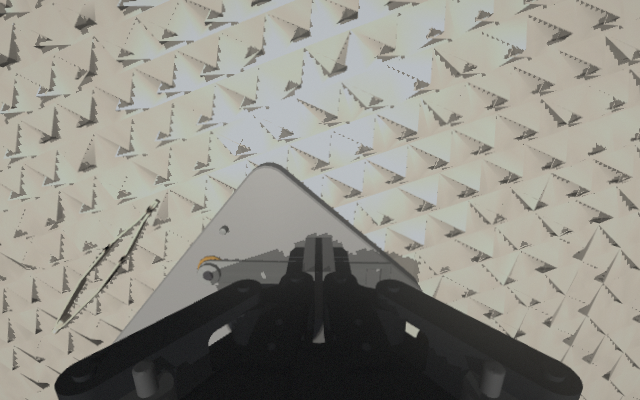

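The strap has followed: it runs level in the picture from the pivot (208,272) under the fingers. I continue to the stop with a small overshoot.

Request:
send_rows --moves '[[[-3.3,0.2,0],[0,0,0.066],0],[[-8.3,0.9,0],[0,0,0.147],0],[[-13.3,1.3,0],[0,0,0.229],0],[[-18.4,1.3,0],[0,0,0.31],0],[[-23.4,0.8,0],[0,0,0.392],0],[[-28.4,-0.1,0],[0,0,0.473],0],[[-33.3,-1.3,0],[0,0,0.554],0],[[-38.1,-3,0],[0,0,0.636],0],[[-41.5,-4.4,0],[0,0,0.7],0],[[-42.7,-5,0],[0,0,0.717],0],[[-42.7,-5,0],[0,0,0.717],0]]'

```text
clock: 9.68
eef_pos: [0.5631, 0.045, 0.1004]
tool_rot: [0.966, 0.257, 0.001, -0.0]
ft_force: [0.4, -0.0, 0.0]
grip_width: 0.0001
```

```bash
python3 -c "
from arc import *
arc(1.571,1.571,1,-1.5)"
```

```text
fix xy mm [ 16.4 -14. ] z 100.38476252691746 dyaw 0.0054154061337848836 tilt [0.0011 0.0011] f(fix) [ 0.3 -0.2] 0.0 t 9.6833
1.571 [-1.9, -0.0, 0.4] [-0.0, -0.002, 0.006]
```

Not yet against the stop (no force), so I creep on while watching the force.

Request:
send_rows --moves '[[[-1,0,0],[0,0,0],0],[[-2,0,0],[0,0,0],0],[[-3,0,0],[0,0,0],0],[[-3,0,0],[0,0,0],0],[[-3,0,0],[0,0,0],0]]'

```text
clock: 10.1
eef_pos: [0.562, 0.0444, 0.1008]
tool_rot: [0.966, 0.257, 0.003, -0.001]
ft_force: [4.9, 2.7, -2.2]
grip_width: 0.0003
```

```bash
python3 -c "
from arc import *
fixpose()"
```

```text
fix xy mm [ 15.1 -14.1] z 100.78544217474055 dyaw 0.006897268759831987 tilt [0.0045 0.0027] f(fix) [ 5.6 -0.1] -2.2 t 10.1
```

The force is 5.6 N at fixture x of 15.1, so the strap is at its stop. I back off, raise and check.

Request:
send_rows --moves '[[[5,0,0],[0,0,0],0],[[15,0,0],[0,0,0],0],[[20,0,-30],[0,0,0],0],[[0,0,-60],[0,0,0],0],[[-30,0,-80],[0,0,0],0],[[-65,0,-100],[0,0,0],0],[[-90,0,-100],[0,0,0],0],[[-90,0,-100],[0,0,0],0],[[-90,0,-100],[0,0,0],0]]'

```text
clock: 10.85
eef_pos: [0.4824, -0.0012, 0.2008]
tool_rot: [0.966, 0.257, 0.002, -0.001]
ft_force: [0.6, -0.1, -0.4]
grip_width: -0.0
```

```bash
python3 - <<'E'
from h import *
fixpose(); c=get_calibration('wrist'); im=camera('wrist')[:,:,::-1]; pickle.dump(c,open('w8.pkl','wb'))
O,yaw=pickle.load(open('fix.pkl','rb'));Rz=Rn.from_euler('z',yaw).as_matrix()
for X in ([0,0,0],[0,46,8],[0,-46,8],[0,-14,19]): print(X,proj(c,[np.array([O[0],O[1],.016])+Rz@np.array(X)*1e-3])[0].round(1))
cv2.imwrite('pics/w8.png',cv2.resize(im[0:230,170:470],None,fx=2.6,fy=2.6,interpolation=cv2.INTER_CUBIC))
E
```

```text
fix xy mm [-76.6 -14.6] z 200.79499190540264 dyaw 0.005987086910462014 tilt [0.0043 0.0025] f(fix) [ 0.4 -0.4] -0.4 t 10.85
[0, 0, 0] [300.6 106.2]
[0, 46, 8] [241.9 105.8]
[0, -46, 8] [358.2 106.3]
[0, -14, 19] [317.7 105.7]
```

View pics/w8.png

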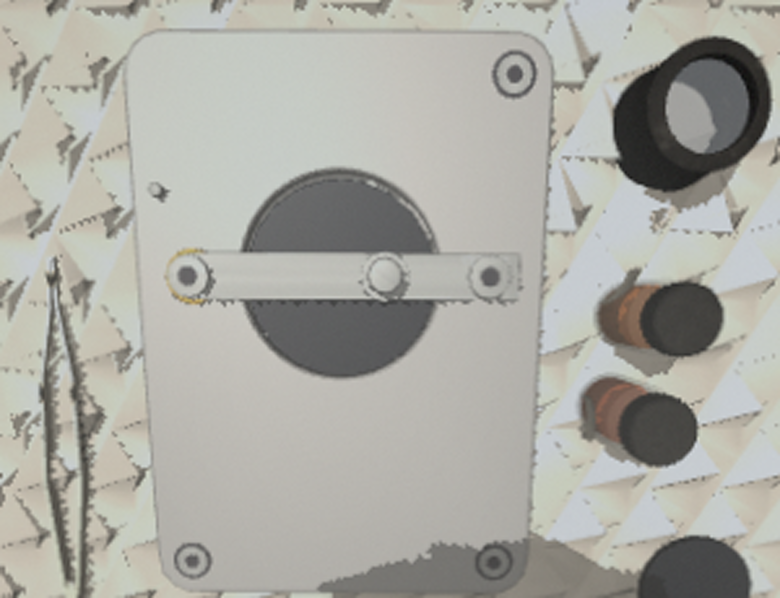

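The strap lies straight from pivot (187,276) through peg (385,276) to post (490,276). The peg is within 1 px of its predicted shut position, the window is flat in the recess under it, and the bystanders are unmoved. I hand in.

```bash
python3 -c "
from workcell import order
print(order.job_done())"
```

```text
the job is handed in; nothing more can be done
None
```

I pushed the window into its recess and the strap fully home, then handed the job in at about 11 s of the 51 s allowed. No verdict was reported.

- **Window:** I pushed it across the rim with two fingertips set 40 mm apart. The first push left it tilted on the rim, so I gave it a second push of about 4 mm. The edge positions afterwards matched a flat, flush disc within about 2 px, where a 0.1 rad tilt would have made it about 4–5 px longer. An automatic ellipse fit did not agree: it gave a tilt of about 0.23 rad, which I set aside because the mask took in the shadow at the rim. The last picture shows the disc inside the recess with the strap lying across it.
- **Strap:** I swung it by the peg with the fingers shut until it met the stop at about 5.6 N. In the last picture the pivot, peg and post lie in one line, with the peg within 1 px of where it should be when shut.
- **Surroundings:** The arm is clear of everything. The loupe, both vials and the tweezers show no sign of having moved in the last picture. I did not re-check the timer and tape roll, which were out of that view, but the arm never went near them.

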